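# Sweep leftover blind fittings into the parts tray

## Task

Clear the three leftover fittings (two round black tube plugs and one white end cap) off the assembly bench: with the fingertips, gently sweep them along the bench top, through the open front of the blue parts tray and over its sloping lip, so that all three end up fully inside the tray. Only push them: do not pinch, pick up or carry them, and leave the tape roll, screw jar, tape measure and everything else on the bench where it is.

Things in the scene. Friction and masses are not known exactly. Their poses are not given: they have to be found in the camera images.
- tray: blue steel tray screwed to the bench: 180 mm deep (x), 210 wide (y); +x runs from the open front to the back. Origin: centre of its underside, at bench level. Side walls from x = -60 to 90 mm and back wall at x = 90 are 36 mm high, 3 thick. A lip slopes from bench level at x = -90 to 3 mm high at x = -60; behind it the floor is flat, 3 mm above the bench. A flat screwed tab sticks out 28 mm behind
- plug_a: black plastic end plug for a roller-blind tube, standing on its flange: flange 40 mm diameter and 10 mm high, ribbed barrel of 31 mm diameter above it, 26 mm high in all, about 30 g. Origin: centre of its underside. Slides freely when pushed; a leftover to be swept into the tray
- plug_b: black plastic end plug for a roller-blind tube, standing on its flange: flange 40 mm diameter and 10 mm high, ribbed barrel of 31 mm diameter above it, 26 mm high in all, about 30 g. Origin: centre of its underside. Slides freely when pushed; a leftover to be swept into the tray
- end_cap: white plastic end cap of a blind cassette, a rounded block 48 x 34 mm and 18 mm high (long side along its x), about 30 g, lying flat. Origin: centre of its underside. A leftover to be swept into the tray
- tape_roll: roll of brown packing tape lying flat, 84 mm outside diameter, 38 mm high, origin centre of its underside; stays where it is
- screw_jar: small clear screw jar with a red lid, 56 mm diameter, 40 mm high, origin centre of its underside; stays where it is
- tape_measure: yellow tape measure, 66 x 62 mm, 34 mm high, origin centre of its underside; stays where it is
- screwdriver: orange-handled screwdriver lying on the bench along its x, about 200 mm long and up to 26 mm thick, origin under its middle; stays where it is
- motor_box: closed cardboard box, 130 x 190 mm, 60 mm high, origin centre of its underside; stays where it is

How it is judged (in metres and radians):
At the end, for the whole second after the job is handed in: The origins of both plugs and of the end cap lie inside the tray, at least 8 mm behind the top of its sloping lip (x from -52 to 87 mm in the tray's frame, y within 102 mm of its middle), lower than 30 mm above the bench and at rest (slower than 20 mm/s) (x of plug_a in the frame of tray between -0.052 and 0.087 m and y of plug_a in the frame of tray between -0.102 and 0.102 m and height (world z) of each of plug_a, plug_b, end_cap below 0.03 m and linear speed of each of plug_a, plug_b, end_cap below 0.02 m/s and x of plug_b in the frame of tray between -0.052 and 0.087 m and y of plug_b in the frame of tray between -0.102 and 0.102 m and x of end_cap in the frame of tray between -0.052 and 0.087 m and y of end_cap in the frame of tray between -0.102 and 0.102 m); the robot touches nothing.
It fails at once if a plug or the end cap is lifted more than 32 mm off the bench (height (world z) of any of plug_a, plug_b, end_cap above 0.032 m).
It fails at once if a plug or the end cap is pinched or pressed hard (more than 18 N from the fingers) (contact force between the fingers and plug_a above 18 N or contact force between the fingers and plug_b above 18 N or contact force between the fingers and end_cap above 18 N).
It fails at once if another thing on the bench is moved more than 20 mm (distance of any of tape_roll, screw_jar, tape_measure, screwdriver, motor_box from where it was at the start of the episode above 0.02 m).
It fails at once if another thing on the bench is tipped over (angle between any of tape_roll, screw_jar, tape_measure, motor_box's own z axis and vertical above 0.3 rad).
It also fails if it takes over 67 s, if anything falls off the work surface, if the arm or the gripper's body presses on something with over 40 N, if the wrist force passes 120 N, or if a joint passes its speed limit or range.

## Robot

A 6-joint arm with a two-finger parallel gripper is mounted at the origin on the work surface. World frame = base frame: x ahead of the robot, y to its left, z up, the work surface at z = 0. Lengths are in m, angles in degrees, forces in N, time in s.
With the tool pointing down it reaches from about 0.35 to 0.8 m from the base axis. Payload 7.3 kg.
Tool frame: the origin (TCP) lies between the finger pads; the fingertips stand 11 mm ahead of it and the grasp point (between the pads) lies 8 mm behind it; z points along the fingers, y is the direction in which the jaws open and shut (so a half turn about z gives the same grasp; the last joint's range is limited). The gripper opens to 85 mm and grips with 20 to 120 N. Pads are 22 mm wide; open, the fingers measure 114 mm over their backs; the gripper's body (76 mm by 85 mm) begins 54 mm behind the grasp point. The pads swing forward as they close: fully open they stand 13 mm farther back than shut.
Start: joints at [-73.797, 19.595, 87.324, -0, 73.075, -8.365], TCP at [0.218, -0.477, 0.242] pointing down, gripper open.
Joint ranges: [-145.02, 145.02], [-44.19, 115.74], [2.07, 154.8], [-57.11, 237.11], [16.16, 152.29], [-177.93, 177.93]. Speed limits (degrees/s): [147.25, 147.25, 180, 180, 180, 180].

## Interface

Orientations are given as a 3x3 rotation matrix whose columns are the frame's x, y, z axes.
In Python, from plant import ctrl gives the robot as it stands. The module is installed in compiled form; this text tells all that it offers.
- The arm moves only by the tool arm_command, never from a script. Its argument "targets" is a list that holds one entry, the list of rows, each a list of 7 numbers: the shift along the tool's x, y, z in m, then the turn, a rotation vector about the tool's x, y, z in degrees, then the finger opening in m, from 0 to 0.0854. A call has 1 to 12 rows; each row is the pose to reach, as a shift and turn from the pose commanded when the call began, along the tool's axes at that moment; what a row does not reach only later rows make up. A row lasts 1/8 s, in which the tool goes at most 62.5 mm and 10.7 degrees, less where a joint would pass 70% of its speed; a pose out of reach is approached as far as the arm can. A call with a gripper value outside its range is refused whole. The fingers move at their own pace and stop on an object; "newtons" is the grip in N (left out, the last holds). Time passes only in rows, so rows that repeat a pose let the fingers close. It gives the time, the measured TCP pose, the force and the opening at its end, in the units of the state.
- ctrl.sense(): the state, without advancing time (a new reading comes with each control period).
- ctrl.read_camera(name): name is "side" or "top" or "wrist"; returns a dict with "img" (400x640x3 uint8, red, green, blue), "z_map" (400x640 float32, m along the optical axis (not along the pixel's ray), 0 where there is no reading), "fx", "fy", "cx", "cy" (pixels), "dist" ([k1, k2, p1, p2, k3] as OpenCV has them; the pictures are not rectified), "pose" (4x4, takes a point from camera to world coordinates); the wrist camera has in their place "mount" (4x4, takes a point from camera to tool coordinates, whose origin is the TCP and whose axes are the flange's). Camera axes: x right, y up, looking along -z (the intrinsics and any distortion apply to the point x, -y, -z); pixel columns grow to the right and rows downward; lengths in m; the calibration is good to about 2 mm. A picture is of the moment at which its call begins: read the wrist's pose just before it.
- ctrl.job_done(): hands the job in, once; it reports no verdict.
Trained networks look in a picture, given as the dict that the camera call returned (one of the last four; its "shot" number tells which), for a name from the list of things; names that differ only in an ending like _2 or _b are one class to them, and where a whole thing is asked for, a point or a joint stands for the part that bears it (a point fixed in the world has none). Each returns a list of dicts, best first, with "conf" (0 to 1); they miss things now and then, are a little off and sometimes report something else, mostly with a low value. They report only what shows in the picture. A call takes as long as a camera call.
- ctrl.spot_in(picture, target): "centre" ([x, y, z] in m, in world coordinates, good to about 4 mm: the middle of the surface that is visible of it).
- ctrl.tip_of(picture, target): "centre" ([x, y, z] in m, in world coordinates, good to about 4 mm: a listed point, or the origin of a listed thing).
The state is a dict: "t": time; "q": joint angles; "qd": joint speeds; "joint_efforts": joint torques, N m; "ee_pos": TCP position; "tcp_rot": TCP orientation; "contact_force": force on the tool from outside, world axes, zero at the start; "moment": the same for the moment, N m; "opening": finger opening in m.
Only numpy, scipy, OpenCV 4.12 (cv2) and the standard library are available. Lean on these libraries where they do the work, as an engineer would, in place of code of your own. Each camera call takes 0.05 s, during which the arm holds its last target.

## Working session

There is one attempt and no reset: what is moved stays moved. The work goes in short steps, Python scripts to look and compute and a tool call to move; the robot and the scene stay as the last step left them, time stands still between calls to the robot, and variables do not carry over. Pictures are saved under pics/ and viewed, and the job is handed in when it is done.

Besides the shell and the picture viewer there is one more tool, called after "Emit:" as a command line: name --argument value ..., lists and objects as JSON in quotes. arm_command: Moves the arm, as the interface text tells. Its arguments: {"type":"object","properties":{"targets":{"type":"array"},"newtons":{"type":"number"}},"required":["targets"]}

```bash
mkdir -p pics
cat > h.py <<'E'
import numpy as np, cv2
from plant import ctrl
def save(p,name):
    cv2.imwrite(f'pics/{name}.png',cv2.cvtColor(p['img'],cv2.COLOR_RGB2BGR))
def cloud(p,pose=None):
    z=p['z_map'];h,w=z.shape
    K=np.array([[p['fx'],0,p['cx']],[0,p['fy'],p['cy']],[0,0,1.]])
    u,v=np.meshgrid(np.arange(w),np.arange(h))
    pts=np.stack([u,v],-1).reshape(-1,1,2).astype(np.float64)
    n=cv2.undistortPoints(pts,K,np.array(p['dist'],float)).reshape(h,w,2)
    P=np.stack([n[...,0]*z,-n[...,1]*z,-z],-1)
    T=p['pose'] if pose is None else pose
    T=np.array(T)
    return P@T[:3,:3].T+T[:3,3]
E
python3 - <<'E'
from h import *
s=ctrl.sense();print(s['t'],s['ee_pos'],s['tcp_rot'],s['contact_force'],s['opening'])
p=ctrl.read_camera('top');save(p,'top0')
for n in ['tray','plug_a','end_cap','tape_roll','screw_jar','tape_measure','screwdriver','motor_box']:
    print(n,[(np.round(d['centre'],3).tolist(),round(d['conf'],2)) for d in ctrl.tip_of(p,n)])
q=ctrl.read_camera('side');save(q,'side0')
np.savez('top0.npz',img=p['img'],C=cloud(p),z=p['z_map'])
print(np.array(p['pose']))
for n in ['tray','plug_a','end_cap']:
    print(n,[(np.round(d['centre'],3).tolist(),round(d['conf'],2)) for d in ctrl.tip_of(q,n)])
E
```

```text
0.0 [ 0.21820357 -0.47708909  0.24162734] [[ 9.09455758e-01  4.15800491e-01 -4.18138189e-04]
 [ 4.15800635e-01 -9.09454582e-01  1.48157498e-03]
 [ 2.35761912e-04 -1.52128902e-03 -9.99998815e-01]] [-0.18864595  0.03756603 -0.22021699] 0.08550034505624643
tray [([0.492, 0.272, -0.0], 0.71), ([0.534, 0.008, 0.0], 0.43)]
plug_a [([0.418, -0.291, 0.002], 0.69)]
end_cap [([0.581, -0.304, 0.001], 0.6)]
tape_roll [([0.344, 0.007, -0.0], 0.73)]
screw_jar [([0.676, -0.011, 0.0], 0.64)]
tape_measure [([0.537, -0.131, -0.001], 0.61)]
screwdriver [([0.741, -0.186, 0.002], 0.78)]
motor_box [([0.76, 0.148, -0.001], 0.61), ([0.42, -0.291, 0.002], 0.19)]
[[-0.06423398  0.97395178 -0.21746706  0.3644163 ]
 [-0.99793294 -0.06226226  0.01591397  0.00549662]
 [ 0.00195945  0.21803976  0.97593792  1.04219734]
 [ 0.          0.          0.          1.        ]]
tray [([0.489, 0.264, 0.002], 0.73)]
plug_a [([0.419, -0.294, -0.002], 0.57)]
end_cap [([0.587, -0.306, 0.0], 0.74)]
```

View pics/top0.png

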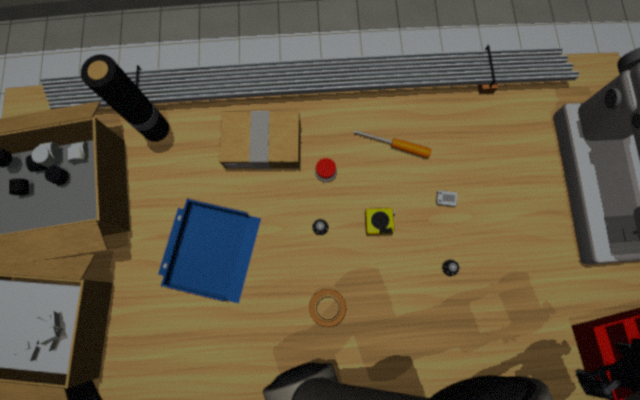

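View pics/side0.png

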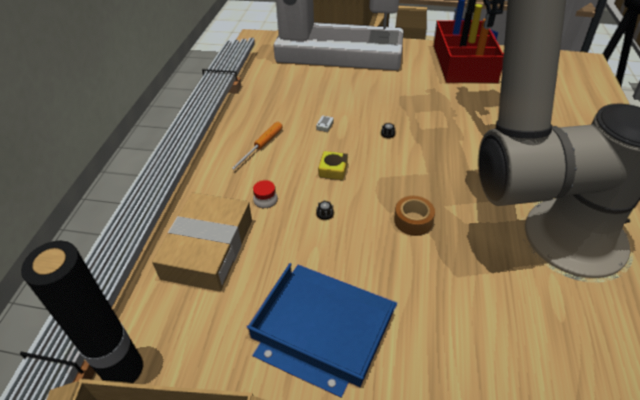

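The top view shows the tray at about (210,250), opening to the right (world -y) with its tab on the left. The plugs are at (320,227) and (451,267) and the end cap at (447,199). The tape measure is at (380,221), the tape roll at (328,307) and the jar at (326,168). Next I'll get precise poses from the depth cloud.

Run:
```python
import numpy as np, cv2
d=np.load('top0.npz');C=d['C'];img=d['img'];z=d['z']
ok=z>0
hsv=cv2.cvtColor(img,cv2.COLOR_RGB2HSV)
# bench level
b=ok&(np.abs(C[...,2])<0.02)
print('bench z', np.median(C[200:300,280:440][...,2]))
blue=(hsv[...,0]>95)&(hsv[...,0]<130)&(hsv[...,1]>120)&ok
X,Y,Z=[C[...,i] for i in range(3)]
reg=blue&(Y>0.1)&(Y<0.45)&(X>0.3)&(X<0.65)
print('blue',reg.sum(), np.percentile(Z[reg],[1,10,50,90,99]))
P=np.stack([X[reg],Y[reg]],-1).astype(np.float32)
r=cv2.minAreaRect(P);print('tray all rect',r,cv2.boxPoints(r))
hi=reg&(Z>0.02)
P=np.stack([X[hi],Y[hi]],-1).astype(np.float32)
r=cv2.minAreaRect(P);print('walls rect',r,cv2.boxPoints(r).tolist())
# objects above the bench: components
m=(ok&(Z>0.012)&(Z<0.07)&(X>0.3)&(X<0.8)&(Y>-0.42)&(Y<0.1)).astype(np.uint8)
n,l,st,ce=cv2.connectedComponentsWithStats(m)
for i in range(1,n):
    if st[i,4]<20: continue
    q=l==i
    rr=cv2.minAreaRect(np.stack([X[q],Y[q]],-1).astype(np.float32))
    print(st[i,4],ce[i].round(),'ctr',np.round(rr[0],4),'size',np.round(rr[1],3),'ang',round(rr[2],1),'zmax',np.percentile(Z[q],95).round(3),'mean',X[q].mean().round(4),Y[q].mean().round(4))
```

```text
bench z 0.00045025679242904904
blue 7193 [-0.00209337  0.00015747  0.00286122  0.00823692  0.03964997]
tray all rect ((0.4960139989852905, 0.281621515750885), (0.20549508929252625, 0.20856983959674835), 73.4506607055664) [[0.36678237 0.21283491]
 [0.5667122  0.15342571]
 [0.62524563 0.35040814]
 [0.4253158  0.40981734]]
walls rect ((0.4958738684654236, 0.281927227973938), (0.15413716435432434, 0.2082037478685379), 73.50023651123047) [[0.3741704821586609, 0.23759837448596954], [0.5738005638122559, 0.17846615612506866], [0.6175772547721863, 0.3262560963630676], [0.4179471731185913, 0.3853883147239685]]
1128 [288. 142.] ctr [0.7437 0.075 ] size [0.055 0.116] ang 86.6 zmax 0.062 mean 0.7383 0.0726
482 [405. 146.] ctr [ 0.7358 -0.1849] size [0.199 0.028] ang 70.1 zmax 0.027 mean 0.7232 -0.2149
379 [325. 169.] ctr [ 0.6719 -0.0131] size [0.049 0.05 ] ang 24.9 zmax 0.042 mean 0.67 -0.0131
243 [447. 198.] ctr [ 0.5846 -0.3057] size [0.046 0.033] ang 77.2 zmax 0.021 mean 0.5843 -0.3049
746 [379. 220.] ctr [ 0.5383 -0.1371] size [0.074 0.062] ang 88.8 zmax 0.038 mean 0.537 -0.1328
148 [320. 226.] ctr [0.5346 0.0096] size [0.035 0.031] ang 42.3 zmax 0.029 mean 0.5341 0.0094
181 [451. 267.] ctr [ 0.417 -0.294] size [0.034 0.033] ang 11.2 zmax 0.029 mean 0.4165 -0.293
688 [327. 308.] ctr [0.3441 0.0038] size [0.082 0.082] ang 86.3 zmax 0.041 mean 0.3435 0.0034
```

```bash
cat > plan.py <<'E'
import numpy as np, json
from scipy.spatial.transform import Rotation as Ro
from plant import ctrl
def Rdown(yaw):
    c,s=np.cos(np.radians(yaw)),np.sin(np.radians(yaw))
    return np.array([[c,s,0],[s,-c,0],[0,0,-1.]])
def tray(x,y): # tray frame -> world
    a=np.radians(73.5);c,s=np.cos(a),np.sin(a)
    return np.array([0.4916+c*x-s*y,0.2675+s*x+c*y])
def totray(X,Y):
    a=np.radians(73.5);c,s=np.cos(a),np.sin(a)
    return np.array([c*(X-0.4916)+s*(Y-0.2675),-s*(X-0.4916)+c*(Y-0.2675)])
def rows(wps,op,p0=None,R0=None):
    """wps: list of (x,y,z,yaw,nrows): go there linearly in nrows rows"""
    s=ctrl.sense()
    p0=np.array(s['ee_pos']) if p0 is None else p0
    R0=np.array(s['tcp_rot']) if R0 is None else R0
    yaw0=np.degrees(np.arctan2(R0[1,0],R0[0,0]))
    cur=np.array([*p0,yaw0]);out=[]
    for w in wps:
        t=np.array(w[:4],float);n=w[4]
        for k in range(1,n+1):
            g=cur+(t-cur)*k/n
            d=R0.T@(g[:3]-p0);rv=Ro.from_matrix(R0.T@Rdown(g[3])).as_rotvec(degrees=True)
            out.append([round(float(v),4) for v in d]+[round(float(v),1)+0.0 for v in rv]+[op])
        cur=t
    print('t',s['t'],'from',np.round(p0,4),'yaw',round(yaw0,2),len(out),'rows')
    print(json.dumps([out]).replace('], [','],\n['))
E
python3 - <<'E'
from plan import *
rows([(0.537,-0.05,0.09,95.6,11),(0.537,-0.05,0.09,95.6,1)],0.028)
E
```

```text
t 0.65 from [ 0.2183 -0.4775  0.2423] yaw 24.57 12 rows
[[[0.0425, -0.0233, 0.0138, 0.0, 0.0, -6.5, 0.028],
[0.085, -0.0466, 0.0277, 0.0, 0.0, -12.9, 0.028],
[0.1275, -0.0699, 0.0415, 0.0, 0.0, -19.4, 0.028],
[0.17, -0.0932, 0.0554, 0.0, 0.0, -25.8, 0.028],
[0.2125, -0.1165, 0.0692, 0.0, 0.0, -32.3, 0.028],
[0.255, -0.1398, 0.0831, 0.0, 0.0, -38.7, 0.028],
[0.2975, -0.1631, 0.0969, 0.0, 0.0, -45.2, 0.028],
[0.34, -0.1864, 0.1108, 0.0, 0.0, -51.7, 0.028],
[0.3826, -0.2097, 0.1246, 0.0, 0.0, -58.1, 0.028],
[0.4251, -0.233, 0.1385, 0.0, 0.0, -64.6, 0.028],
[0.4676, -0.2563, 0.1523, 0.0, 0.0, -71.0, 0.028],
[0.4676, -0.2563, 0.1523, 0.0, 0.0, -71.0, 0.028]]]
```

Emit:
arm_command --targets '[[[0.0425,-0.0233,0.014,0,0,-6.5,0.028],[0.085,-0.0466,0.028,0,0,-13,0.028],[0.1275,-0.07,0.042,0,0,-19.5,0.028],[0.17,-0.093,0.055,0,0,-26,0.028],[0.2125,-0.1165,0.069,0,0,-32.5,0.028],[0.255,-0.14,0.083,0,0,-39,0.028],[0.2975,-0.163,0.097,0,0,-45,0.028],[0.34,-0.1865,0.111,0,0,-51.5,0.028],[0.3825,-0.21,0.125,0,0,-58,0.028],[0.425,-0.233,0.1385,0,0,-64.5,0.028],[0.4675,-0.2565,0.1525,0,0,-71,0.028],[0.4675,-0.2565,0.1525,0,0,-71,0.028]]]'

```text
t: 2.15
ee_pos: [0.5377, -0.0472, 0.0887]
tcp_rot: [[-0.102, 0.995, -0.001], [0.995, 0.102, 0.001], [0.001, -0.001, -1.0]]
contact_force: [-0.0, 0.1, 0.8]
opening: 0.028
```

Run:
```python
from h import *
s=ctrl.sense();print(s['t'],np.round(s['ee_pos'],4),s['opening'])
p=ctrl.read_camera('wrist');save(p,'w1')
C=cloud(p,np.array(p['mount']))
np.savez('w1.npz',C=C,img=p['img'],z=p['z_map'])
T=np.eye(4);T[:3,:3]=s['tcp_rot'];T[:3,3]=s['ee_pos']
print(np.array(p['mount']).round(3))
ok=p['z_map']>0
near=ok&(C[...,2]<0.04)&(np.abs(C[...,0])<0.03)
print(near.sum())
if near.sum():
    ys,xs=np.where(near);print(xs.min(),xs.max(),ys.min(),ys.max())
    for a in range(3): print(a,np.percentile(C[near][:,a],[0,1,10,50,90,99,100]).round(4))
```

```text
2.15 [ 0.5377 -0.0472  0.0887] 0.027967625731245494
[[-0.     0.96   0.28   0.071]
 [ 1.     0.    -0.    -0.001]
 [-0.     0.28  -0.96  -0.132]
 [ 0.     0.     0.     1.   ]]
46296
7 630 240 399
0 [-0.0123 -0.0096 -0.0031  0.0122  0.0177  0.0199  0.0214]
1 [-0.0652 -0.0595 -0.0476 -0.0011  0.0455  0.0574  0.0626]
2 [-0.0846 -0.0827 -0.0754 -0.0611 -0.0333  0.0007  0.011 ]
```

View pics/w1.png

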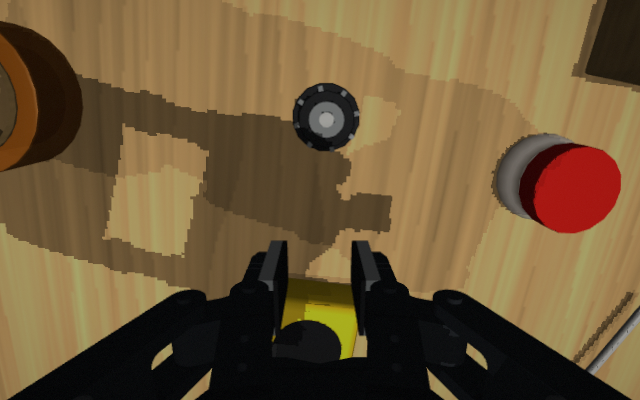

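The wrist view shows the two finger pads near (277,275) and (366,275), with plug B ahead at (326,117), nearly centred. I'll measure the tip depth and the plug position from this.

Run:
```python
import numpy as np
from plan import *
d=np.load('w1.npz');C=d['C'];z=d['z']
for (u0,u1) in [(262,290),(350,385)]:
    S=C[238:300,u0:u1].reshape(-1,3);S=S[(z[238:300,u0:u1].ravel()>0)&(S[:,2]<0.03)]
    print(len(S),'tipz',np.sort(S[:,2])[-15:].round(4))
    T=S[S[:,2]>S[:,2].max()-0.012]; print('x',T[:,0].min().round(4),T[:,0].max().round(4),'y',T[:,1].min().round(4),T[:,1].max().round(4))
s=ctrl.sense();R=np.array(s['tcp_rot']);p=np.array(s['ee_pos'])
W=C@R.T+p
m=(z>0)&(W[...,2]>0.012)&(W[...,2]<0.06)
import cv2
mm=m.copy();mm[230:]=0
n,l,st,ce=cv2.connectedComponentsWithStats(mm.astype(np.uint8))
for i in range(1,n):
    if st[i,4]<200: continue
    q=l==i;P=W[q]
    print(ce[i].round(),st[i,4],'x',np.percentile(P[:,0],[1,99]).round(4),'y',np.percentile(P[:,1],[1,99]).round(4),'z',np.percentile(P[:,2],98).round(4))
```

```text
1475 tipz [0.0089 0.0089 0.0089 0.0092 0.0092 0.0093 0.0094 0.0097 0.0097 0.0098
 0.0099 0.01   0.01   0.0101 0.0107]
x -0.0101 0.0122 y -0.025 -0.0148
1856 tipz [0.0083 0.0084 0.0084 0.0085 0.0086 0.0089 0.0092 0.0092 0.0093 0.0095
 0.0096 0.01   0.0107 0.011  0.011 ]
x -0.0096 0.0123 y 0.0126 0.0257
[623.  43.] 2558 x [0.6856 0.7059] y [0.0499 0.0887] z 0.0387
[31. 99.] 7837 x [0.3597 0.385 ] y [-0.0318  0.042 ] z 0.0399
[326. 118.] 2673 x [0.5186 0.5493] y [-0.0057  0.0246] z 0.0287
[562. 184.] 8517 x [0.6481 0.6955] y [-0.0352  0.0109] z 0.0421
```

Run:
```python
from plan import *
rows([(0.5392,-0.045,0.025,95.6,4),(0.5392,-0.045,0.017,95.6,2),(0.5392-.0059,-0.045+.060,0.017,95.6,6)],0.028)
```

```text
t 2.2 from [ 0.537  -0.0486  0.0892] yaw 95.71 12 rows
[[[0.0008, 0.0007, 0.016, -0.1, 0.0, 0.0, 0.028],
[0.0017, 0.0013, 0.0321, -0.1, 0.0, 0.1, 0.028],
[0.0025, 0.002, 0.0481, -0.1, 0.0, 0.1, 0.028],
[0.0034, 0.0026, 0.0642, -0.1, 0.0, 0.1, 0.028],
[0.0034, 0.0026, 0.0682, -0.1, 0.0, 0.1, 0.028],
[0.0034, 0.0026, 0.0722, -0.1, 0.0, 0.1, 0.028],
[0.0134, 0.0026, 0.0722, -0.1, 0.0, 0.1, 0.028],
[0.0235, 0.0027, 0.0722, -0.1, 0.0, 0.1, 0.028],
[0.0335, 0.0027, 0.0722, -0.1, 0.0, 0.1, 0.028],
[0.0436, 0.0027, 0.0722, -0.1, 0.0, 0.1, 0.028],
[0.0536, 0.0027, 0.0722, -0.1, 0.0, 0.1, 0.028],
[0.0637, 0.0027, 0.0722, -0.1, 0.0, 0.1, 0.028]]]
```

Emit:
arm_command --targets '[[[0.001,0.001,0.016,0,0,0,0.028],[0.002,0.0015,0.032,0,0,0,0.028],[0.003,0.002,0.048,0,0,0,0.028],[0.003,0.0025,0.064,0,0,0,0.028],[0.003,0.0025,0.069,0,0,0,0.028],[0.003,0.0025,0.0725,0,0,0,0.028],[0.013,0.0025,0.0725,0,0,0,0.028],[0.023,0.0025,0.0725,0,0,0,0.028],[0.033,0.0025,0.0725,0,0,0,0.028],[0.043,0.0025,0.0725,0,0,0,0.028],[0.053,0.0025,0.0725,0,0,0,0.028],[0.063,0.0025,0.0725,0,0,0,0.028]]]'

```text
t: 3.7
ee_pos: [0.5332, 0.0138, 0.0174]
tcp_rot: [[-0.097, 0.995, 0.0], [0.995, 0.097, -0.0], [-0.0, 0.0, -1.0]]
contact_force: [-0.3, -0.2, 0.1]
opening: 0.0278
```

```bash
cat >> h.py <<'E'
def wristcloud():
    s=ctrl.sense();p=ctrl.read_camera('wrist')
    T=np.eye(4);T[:3,:3]=s['tcp_rot'];T[:3,3]=s['ee_pos']
    return s,p,cloud(p,T@np.array(p['mount']))
E
python3 - <<'E'
from h import *
from plan import *
s,p,W=wristcloud();save(p,'w2')
print(s['t'],np.round(s['ee_pos'],4),np.round(s['contact_force'],2))
m=(p['z_map']>0)&(W[...,2]>0.015)&(W[...,2]<0.045);m[:, :150]=0;m[:,500:]=0
hsv=cv2.cvtColor(p['img'],cv2.COLOR_RGB2HSV)
yaw=np.degrees(np.arctan2(s['tcp_rot'][1][0],s['tcp_rot'][0][0]))
L=(W-np.array(s['ee_pos']))@np.array(s['tcp_rot'])
m&=(L[...,0]>0.013)&(L[...,0]<0.06)&(abs(L[...,1])<0.03)
print(m.sum(), 'tool x',np.percentile(L[m][:,0],[1,50,99]).round(4),'tool y',np.percentile(L[m][:,1],[1,50,99]).round(4),'z',np.percentile(W[m][:,2],98))
rows([(0.507,0.285,0.017,95.6,24)],0.028)
E
```

```text
3.7 [0.5332 0.0138 0.0174] [-0.34 -0.18  0.12]
5549 tool x [0.0135 0.0282 0.0417] tool y [-0.0169 -0.0011  0.0147] z 0.02801618090512742
t 3.75 from [0.5329 0.0148 0.0173] yaw 95.6 24 rows
[[[0.0113, 0.0, 0.0, 0.0, 0.0, 0.0, 0.028],
[0.0226, 0.0001, 0.0, 0.0, 0.0, 0.0, 0.028],
[0.0339, 0.0001, 0.0, 0.0, 0.0, 0.0, 0.028],
[0.0452, 0.0001, 0.0001, 0.0, 0.0, 0.0, 0.028],
[0.0565, 0.0001, 0.0001, 0.0, 0.0, 0.0, 0.028],
[0.0679, 0.0002, 0.0001, 0.0, 0.0, 0.0, 0.028],
[0.0792, 0.0002, 0.0001, 0.0, 0.0, 0.0, 0.028],
[0.0905, 0.0002, 0.0001, 0.0, 0.0, 0.0, 0.028],
[0.1018, 0.0002, 0.0001, 0.0, 0.0, 0.0, 0.028],
[0.1131, 0.0003, 0.0002, 0.0, 0.0, 0.0, 0.028],
[0.1244, 0.0003, 0.0002, 0.0, 0.0, 0.0, 0.028],
[0.1357, 0.0003, 0.0002, 0.0, 0.0, 0.0, 0.028],
[0.147, 0.0003, 0.0002, 0.0, 0.0, 0.0, 0.028],
[0.1583, 0.0004, 0.0002, 0.0, 0.0, 0.0, 0.028],
[0.1696, 0.0004, 0.0002, 0.0, 0.0, 0.0, 0.028],
[0.1809, 0.0004, 0.0003, 0.0, 0.0, 0.0, 0.028],
[0.1923, 0.0004, 0.0003, 0.0, 0.0, 0.0, 0.028],
[0.2036, 0.0005, 0.0003, 0.0, 0.0, 0.0, 0.028],
[0.2149, 0.0005, 0.0003, 0.0, 0.0, 0.0, 0.028],
[0.2262, 0.0005, 0.0003, 0.0, 0.0, 0.0, 0.028],
[0.2375, 0.0005, 0.0003, 0.0, 0.0, 0.0, 0.028],
[0.2488, 0.0006, 0.0004, 0.0, 0.0, 0.0, 0.028],
[0.2601, 0.0006, 0.0004, 0.0, 0.0, 0.0, 0.028],
[0.2714, 0.0006, 0.0004, 0.0, 0.0, 0.0, 0.028]]]
```

View pics/w2.png

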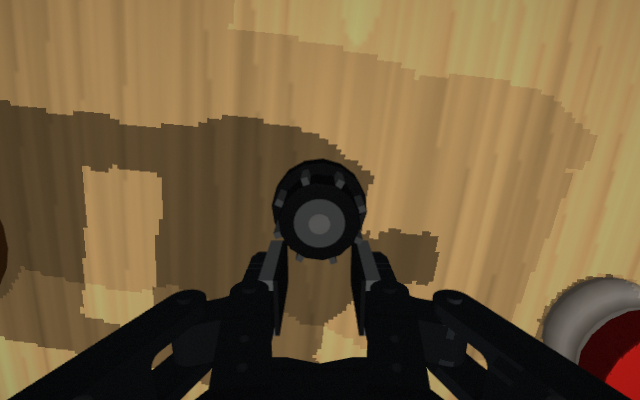

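Plug B sits centred in the finger cradle at about (320,215), so I'll keep pushing straight.

Emit:
arm_command --targets '[[[0.012,0,0,0,0,0,0.028],[0.024,0,0,0,0,0,0.028],[0.036,0,0,0,0,0,0.028],[0.048,0,0,0,0,0,0.028],[0.06,0,0,0,0,0,0.028],[0.072,0,0,0,0,0,0.028],[0.084,0,0,0,0,0,0.028],[0.096,0,0,0,0,0,0.028],[0.108,0,0,0,0,0,0.028],[0.12,0,0,0,0,0,0.028],[0.132,0,0,0,0,0,0.028],[0.14,0,0,0,0,0,0.028]]]'

```text
t: 5.25
ee_pos: [0.5195, 0.1532, 0.0173]
tcp_rot: [[-0.097, 0.995, 0.0], [0.995, 0.097, -0.0], [-0.0, 0.0, -1.0]]
contact_force: [-0.1, -0.2, -0.3]
opening: 0.0278
```

Run:
```python
from h import *
from plan import *
s,p,W=wristcloud();save(p,'w3')
print(s['t'],np.round(s['ee_pos'],4),np.round(s['contact_force'],2))
m=(p['z_map']>0)&(W[...,2]>0.015)&(W[...,2]<0.045)
L=(W-np.array(s['ee_pos']))@np.array(s['tcp_rot'])
m&=(L[...,0]>0.013)&(L[...,0]<0.06)&(abs(L[...,1])<0.03)
print(m.sum(), 'tool x',np.percentile(L[m][:,0],[1,50,99]).round(4),'tool y',np.percentile(L[m][:,1],[1,50,99]).round(4),'z',np.percentile(W[m][:,2],98))
```

```text
5.25 [0.5195 0.1532 0.0173] [-0.12 -0.21 -0.26]
5734 tool x [0.0135 0.0283 0.0414] tool y [-0.0174 -0.0014  0.0144] z 0.029612114726959037
```

View pics/w3.png

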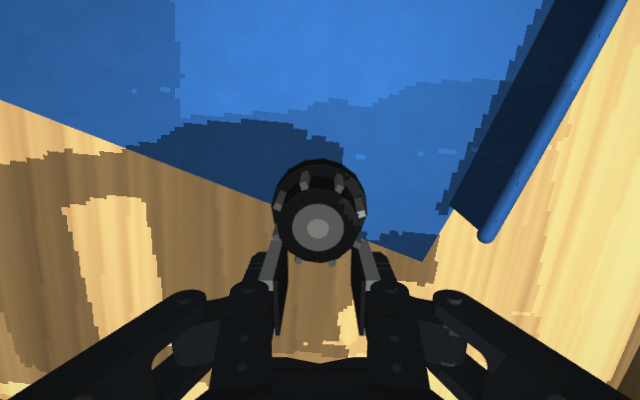

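Plug B is still in the cradle at (320,210) and on the lip edge, with the right wall's front end well clear at (487,235). I'll push it in.

Emit:
arm_command --targets '[[[0.012,0,0,0,0,0,0.028],[0.024,0,0,0,0,0,0.028],[0.036,0,0,0,0,0,0.028],[0.048,0,-0.001,0,0,0,0.028],[0.06,0,-0.001,0,0,0,0.028],[0.072,0,-0.001,0,0,0,0.028],[0.084,0,-0.001,0,0,0,0.028],[0.096,0,-0.001,0,0,0,0.028],[0.108,0,-0.001,0,0,0,0.028],[0.119,0,-0.001,0,0,0,0.028],[0.127,0,-0.001,0,0,0,0.028],[0.132,0,-0.001,0,0,0,0.028]]]'

```text
t: 6.8
ee_pos: [0.5067, 0.2843, 0.0182]
tcp_rot: [[-0.097, 0.995, -0.0], [0.995, 0.097, -0.0], [-0.0, -0.0, -1.0]]
contact_force: [0.9, 0.2, -0.7]
opening: 0.0282
```

Run:
```python
from h import *
from plan import *
s,p,W=wristcloud();save(p,'w4')
print(s['t'],np.round(s['ee_pos'],4),np.round(s['contact_force'],2))
m=(p['z_map']>0)&(W[...,2]>0.018)&(W[...,2]<0.045)
L=(W-np.array(s['ee_pos']))@np.array(s['tcp_rot'])
m&=(L[...,0]>0.013)&(L[...,0]<0.06)&(abs(L[...,1])<0.03)
print(m.sum(), 'tool x',np.percentile(L[m][:,0],[1,50,99]).round(4),'tool y',np.percentile(L[m][:,1],[1,50,99]).round(4),'z',np.percentile(W[m][:,2],98))
c=np.array(s['ee_pos'])+np.array(s['tcp_rot'])@np.array([0.0265,-0.001,0])
print('plug b tray',totray(c[0],c[1]).round(4))
```

```text
6.8 [0.5067 0.2843 0.0182] [ 0.86  0.18 -0.7 ]
5764 tool x [0.0137 0.0284 0.0422] tool y [-0.0169 -0.0011  0.0147] z 0.03103256358442834
plug b tray [0.0446 0.0012]
```

View pics/w4.png

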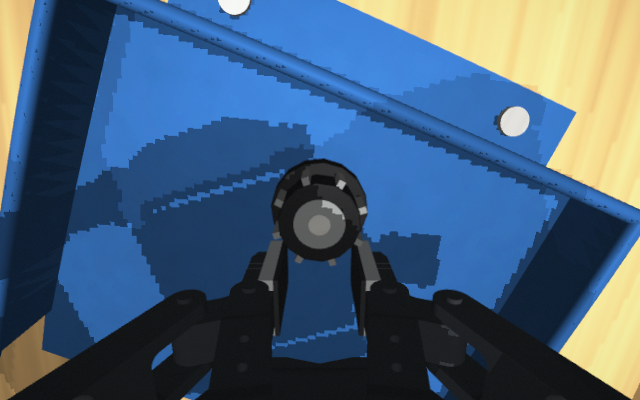

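Plug B is at tray (0.045, 0.001), well inside: it shows at (320,210) with blue floor all round it. Next I'll retreat and go to plug A.

Run:
```python
from plan import *
rows([(0.510,0.254,0.0182,95.6,2),(0.510,0.240,0.10,95.6,3),(0.465,-0.06,0.11,91,6),(0.45,-0.11,0.11,90,1)],0.028)
```

```text
t 6.85 from [0.5067 0.2847 0.0182] yaw 95.59 12 rows
[[[-0.0154, 0.0001, 0.0, 0.0, 0.0, 0.0, 0.028],
[-0.0308, 0.0003, 0.0, 0.0, 0.0, 0.0, 0.028],
[-0.0355, -0.0002, -0.0272, 0.0, 0.0, 0.0, 0.028],
[-0.0401, -0.0006, -0.0545, 0.0, 0.0, 0.0, 0.028],
[-0.0448, -0.0011, -0.0818, 0.0, 0.0, 0.0, 0.028],
[-0.0938, -0.0134, -0.0834, 0.0, 0.0, 0.8, 0.028],
[-0.1428, -0.0258, -0.0851, 0.0, 0.0, 1.5, 0.028],
[-0.1919, -0.0381, -0.0868, 0.0, 0.0, 2.3, 0.028],
[-0.2409, -0.0504, -0.0885, 0.0, 0.0, 3.1, 0.028],
[-0.2899, -0.0628, -0.0901, 0.0, 0.0, 3.8, 0.028],
[-0.339, -0.0751, -0.0918, 0.0, 0.0, 4.6, 0.028],
[-0.3873, -0.0949, -0.0918, 0.0, 0.0, 5.6, 0.028]]]
```

Emit:
arm_command --targets '[[[-0.015,0,0,0,0,0,0.028],[-0.031,0,0,0,0,0,0.028],[-0.036,0,-0.027,0,0,0,0.028],[-0.04,0,-0.055,0,0,0,0.028],[-0.045,-0.001,-0.082,0,0,0,0.028],[-0.094,-0.013,-0.083,0,0,0.8,0.028],[-0.143,-0.026,-0.085,0,0,1.5,0.028],[-0.192,-0.038,-0.087,0,0,2.3,0.028],[-0.241,-0.05,-0.088,0,0,3,0.028],[-0.29,-0.063,-0.09,0,0,4,0.028],[-0.339,-0.075,-0.092,0,0,4.6,0.028],[-0.387,-0.095,-0.092,0,0,5.6,0.028]]]'

```text
t: 8.35
ee_pos: [0.449, -0.1134, 0.1106]
tcp_rot: [[0.002, 1.0, 0.001], [1.0, -0.002, -0.001], [-0.001, 0.001, -1.0]]
contact_force: [0.1, -0.4, -0.1]
opening: 0.028
```

Run:
```python
from h import *
from plan import *
s=ctrl.sense();print(s['t'],np.round(s['ee_pos'],4))
p=ctrl.read_camera('top');save(p,'top1')
W=cloud(p);X,Y,Z=[W[...,i] for i in range(3)]
m=((p['z_map']>0)&(Z>0.012)&(Z<0.07)&(X>0.3)&(X<0.8)&(Y>-0.42)&(Y<0.1)).astype(np.uint8)
n,l,st,ce=cv2.connectedComponentsWithStats(m)
for i in range(1,n):
    if st[i,4]<60: continue
    q=l==i;rr=cv2.minAreaRect(np.stack([X[q],Y[q]],-1).astype(np.float32))
    print(st[i,4],ce[i].round(),'ctr',np.round(rr[0],4),'size',np.round(rr[1],3),'ang',round(rr[2],1))
for n in ['plug_a','end_cap']:
    print(n,[(np.round(d['centre'],3).tolist(),round(d['conf'],2)) for d in ctrl.tip_of(p,n)])
# from commanded 
rows([(0.413,-0.353,0.085,86.3,6),(0.413,-0.353,0.025,86.3,4),(0.413,-0.353,0.017,86.3,2)],0.028)
```

```text
8.35 [ 0.449  -0.1134  0.1106]
1125 [288. 142.] ctr [0.7436 0.0745] size [0.055 0.115] ang 87.3
477 [404. 146.] ctr [ 0.7351 -0.1847] size [0.199 0.027] ang 70.6
389 [325. 169.] ctr [ 0.6719 -0.0134] size [0.05 0.05] ang 22.1
243 [447. 198.] ctr [ 0.5849 -0.3059] size [0.048 0.032] ang 79.0
173 [452. 267.] ctr [ 0.4154 -0.2961] size [0.036 0.033] ang 53.4
479 [322. 306.] ctr [0.3478 0.0133] size [0.062 0.084] ang 69.0
plug_a [([0.505, 0.307, -0.0], 0.74), ([0.418, -0.291, 0.001], 0.48)]
end_cap [([0.583, -0.304, -0.004], 0.76)]
t 8.5 from [ 0.4486 -0.1135  0.1104] yaw 89.63 12 rows
[[[-0.0399, -0.0057, 0.0042, 0.0, 0.0, 0.6, 0.028],
[-0.0799, -0.0113, 0.0085, 0.0, 0.0, 1.1, 0.028],
[-0.1198, -0.017, 0.0127, 0.0, 0.0, 1.7, 0.028],
[-0.1598, -0.0227, 0.017, 0.0, 0.0, 2.2, 0.028],
[-0.1997, -0.0284, 0.0212, 0.0, 0.0, 2.8, 0.028],
[-0.2397, -0.034, 0.0254, 0.0, 0.0, 3.3, 0.028],
[-0.2397, -0.034, 0.0404, 0.0, 0.0, 3.3, 0.028],
[-0.2397, -0.034, 0.0554, 0.0, 0.0, 3.3, 0.028],
[-0.2397, -0.034, 0.0704, 0.0, 0.0, 3.3, 0.028],
[-0.2397, -0.034, 0.0854, 0.0, 0.0, 3.3, 0.028],
[-0.2397, -0.034, 0.0894, 0.0, 0.0, 3.3, 0.028],
[-0.2397, -0.034, 0.0934, 0.0, 0.0, 3.3, 0.028]]]
```

View pics/top1.png

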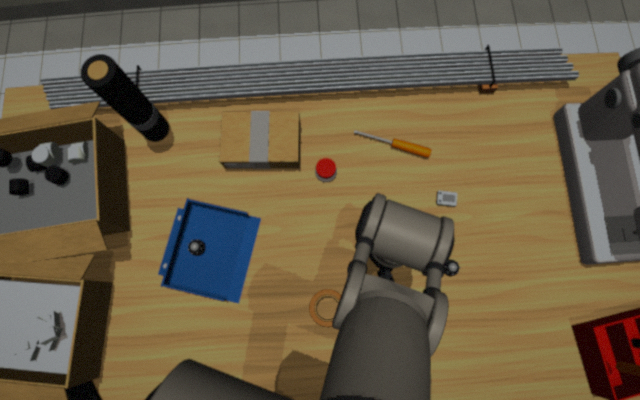

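The top picture shows plug B in the tray at (197,247) and nothing else moved. Plug A is at (451,267). I'll move in behind it and descend.

Emit:
arm_command --targets '[[[-0.04,-0.006,0.004,0,0,0.6,0.028],[-0.08,-0.011,0.008,0,0,1.1,0.028],[-0.12,-0.017,0.013,0,0,1.7,0.028],[-0.16,-0.023,0.017,0,0,2.2,0.028],[-0.2,-0.028,0.021,0,0,2.8,0.028],[-0.24,-0.034,0.025,0,0,3.3,0.028],[-0.24,-0.034,0.025,0,0,3.3,0.028]]]'

```text
t: 9.38
ee_pos: [0.4152, -0.3524, 0.0849]
tcp_rot: [[0.061, 0.998, 0.0], [0.998, -0.061, -0.0], [-0.0, 0.0, -1.0]]
contact_force: [0.2, 0.5, -0.4]
opening: 0.028
```

Run:
```python
from h import *
from plan import *
s,p,W=wristcloud();save(p,'w5')
print(s['t'],np.round(s['ee_pos'],4))
m=(p['z_map']>0)&(W[...,2]>0.014)&(W[...,2]<0.045)
L=(W-np.array(s['ee_pos']))@np.array(s['tcp_rot'])
m&=(L[...,0]>0.013)&(L[...,0]<0.12)&(abs(L[...,1])<0.06)
print(m.sum(), 'X',np.percentile(W[m][:,0],[1,50,99]).round(4),'Y',np.percentile(W[m][:,1],[1,50,99]).round(4),'z',np.percentile(W[m][:,2],98))
print('tool x',np.percentile(L[m][:,0],[1,50,99]).round(4),'tool y',np.percentile(L[m][:,1],[1,50,99]).round(4))
```

```text
9.375 [ 0.4152 -0.3524  0.0849]
2721 X [0.4016 0.4163 0.431 ] Y [-0.3085 -0.2936 -0.2789] z 0.028156130093202524
tool x [0.0438 0.0587 0.0735] tool y [-0.0171 -0.0026  0.0122]
```

View pics/w5.png

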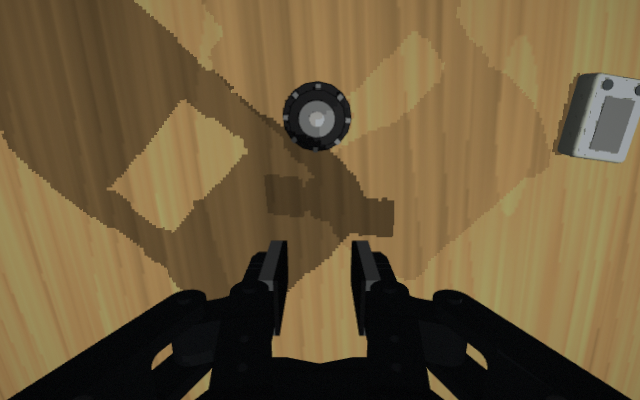

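Emit:
arm_command --targets '[[[0,-0.001,0.02,0,0,0,0.028],[0,-0.002,0.04,0,0,0,0.028],[0,-0.0025,0.06,0,0,0,0.028],[0,-0.0025,0.068,0,0,0,0.028],[0.01,-0.0025,0.068,0,0,0,0.028],[0.02,-0.0025,0.068,0,0,0,0.028],[0.03,-0.0025,0.068,0,0,0,0.028],[0.04,-0.0025,0.068,0,0,0,0.028],[0.05,-0.0025,0.068,0,0,0,0.028],[0.06,-0.0025,0.068,0,0,0,0.028],[0.071,-0.0025,0.068,0,0,0,0.028],[0.083,-0.0025,0.068,0,0,0,0.028]]]'

```text
t: 10.92
ee_pos: [0.418, -0.2669, 0.0173]
tcp_rot: [[0.058, 0.998, 0.0], [0.998, -0.058, -0.0], [-0.0, 0.0, -1.0]]
contact_force: [-0.4, -0.3, 1.0]
opening: 0.0279
```

```bash
cat >> h.py <<'E'
def cradle(name,zmin=0.015):
    s,p,W=wristcloud();save(p,name)
    R=np.array(s['tcp_rot'])
    print(s['t'],np.round(s['ee_pos'],4),'yaw',np.degrees(np.arctan2(R[1,0],R[0,0])).round(2),'F',np.round(s['contact_force'],2))
    m=(p['z_map']>0)&(W[...,2]>zmin)&(W[...,2]<0.045)
    L=(W-np.array(s['ee_pos']))@R
    m&=(L[...,0]>0.0135)&(L[...,0]<0.08)&(abs(L[...,1])<0.04)
    if m.sum()>50: print(m.sum(), 'tool x',np.percentile(L[m][:,0],[1,50,99]).round(4),'tool y',np.percentile(L[m][:,1],[1,50,99]).round(4),'z',np.percentile(W[m][:,2],98).round(4))
    return s,p,W
E
python3 - <<'E'
from h import *
from plan import *
cradle('w6')
t=tray(0.025,0.048);print('target',t)
d=np.array([t[0]-0.4163,t[1]+0.2937]);d/=np.linalg.norm(d);e=t-0.0265*d;print('tcp end',e,'yaw',np.degrees(np.arctan2(d[1],d[0])))
rows([(e[0],e[1],0.017,86.25,40)],0.028)
E
```

```text
10.925 [ 0.418  -0.2669  0.0173] yaw 86.66 F [-0.43 -0.35  1.02]
5447 tool x [0.0138 0.0276 0.0421] tool y [-0.0175 -0.0011  0.0153] z 0.028
target [0.45267704 0.30510323]
tcp end [0.45107014 0.27865199] yaw 86.52357864863474
t 10.975 from [ 0.4177 -0.2653  0.0171] yaw 86.7 40 rows
[[[0.0136, 0.0, 0.0, -0.1, -0.1, 0.0, 0.028],
[0.0272, 0.0001, 0.0, -0.1, -0.1, 0.0, 0.028],
[0.0409, 0.0001, 0.0001, -0.1, -0.1, 0.0, 0.028],
[0.0545, 0.0002, 0.0001, -0.1, -0.1, 0.0, 0.028],
[0.0681, 0.0002, 0.0001, -0.1, -0.1, 0.1, 0.028],
[0.0817, 0.0003, 0.0001, -0.1, -0.1, 0.1, 0.028],
[0.0954, 0.0003, 0.0001, -0.1, -0.1, 0.1, 0.028],
[0.109, 0.0004, 0.0002, -0.1, -0.1, 0.1, 0.028],
[0.1226, 0.0004, 0.0002, -0.1, -0.1, 0.1, 0.028],
[0.1362, 0.0005, 0.0002, -0.1, -0.1, 0.1, 0.028],
[0.1499, 0.0005, 0.0002, -0.1, -0.1, 0.1, 0.028],
[0.1635, 0.0006, 0.0002, -0.1, -0.1, 0.1, 0.028],
[0.1771, 0.0006, 0.0003, -0.1, -0.1, 0.1, 0.028],
[0.1907, 0.0007, 0.0003, -0.1, -0.1, 0.2, 0.028],
[0.2044, 0.0007, 0.0003, -0.1, -0.1, 0.2, 0.028],
[0.218, 0.0008, 0.0003, -0.1, -0.1, 0.2, 0.028],
[0.2316, 0.0008, 0.0003, -
[... 468 characters left out ...]
],
[0.3678, 0.0013, 0.0005, -0.1, -0.1, 0.3, 0.028],
[0.3815, 0.0014, 0.0006, -0.1, -0.1, 0.3, 0.028],
[0.3951, 0.0014, 0.0006, -0.1, -0.1, 0.3, 0.028],
[0.4087, 0.0015, 0.0006, -0.1, -0.1, 0.3, 0.028],
[0.4223, 0.0015, 0.0006, -0.1, -0.1, 0.3, 0.028],
[0.436, 0.0016, 0.0006, -0.1, -0.1, 0.4, 0.028],
[0.4496, 0.0016, 0.0007, -0.1, -0.1, 0.4, 0.028],
[0.4632, 0.0017, 0.0007, -0.1, -0.1, 0.4, 0.028],
[0.4768, 0.0017, 0.0007, -0.1, -0.1, 0.4, 0.028],
[0.4905, 0.0018, 0.0007, -0.1, -0.1, 0.4, 0.028],
[0.5041, 0.0018, 0.0007, -0.1, -0.1, 0.4, 0.028],
[0.5177, 0.0019, 0.0008, -0.1, -0.1, 0.4, 0.028],
[0.5313, 0.0019, 0.0008, -0.1, -0.1, 0.4, 0.028],
[0.545, 0.002, 0.0008, -0.1, -0.1, 0.4, 0.028]]]
```

View pics/w6.png

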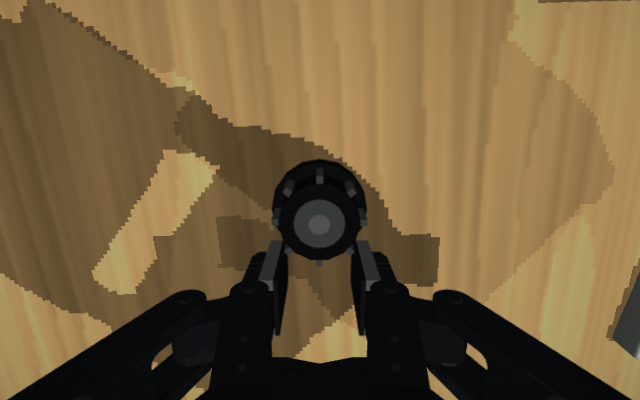

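Run:
```python
import numpy as np
d=np.load('w1.npz');C=d['C'];z=d['z']
m=(z>0)&(z<0.15)
for a,b in [(0.02,0.03),(0.03,0.035),(0.035,0.04),(0.04,0.045),(0.045,0.05),(0.05,0.055),(0.055,0.06),(0.06,0.07)]:
    q=m&(abs(C[...,1])>a)&(abs(C[...,1])<b)&(C[...,2]<0.03)
    print(a,b,q.sum(),np.percentile(C[q][:,2],99).round(4) if q.sum() else '')
```

```text
0.02 0.03 4862 0.0025
0.03 0.035 2372 -0.032
0.035 0.04 4583 -0.0356
0.04 0.045 6766 -0.0385
0.045 0.05 5963 -0.0412
0.05 0.055 3135 -0.0492
0.055 0.06 1940 -0.0594
0.06 0.07 495 -0.0687
```

Emit:
arm_command --targets '[[[0.013,0,0,0,0,0,0.028],[0.026,0,0,0,0,0,0.028],[0.039,0,0,0,0,0,0.028],[0.052,0,0,0,0,0,0.028],[0.065,0,0,0,0,0,0.028],[0.078,0,0,0,0,0,0.028],[0.091,0,0,0,0,0,0.028],[0.104,0,0,0,0,0,0.028],[0.117,0,0,0,0,0,0.028],[0.13,0,0,0,0,0,0.028],[0.143,0,0,0,0,0,0.028],[0.156,0,0,0,0,0,0.028]]]'

```text
t: 12.48
ee_pos: [0.4271, -0.111, 0.0173]
tcp_rot: [[0.058, 0.998, 0.0], [0.998, -0.058, -0.0], [-0.0, 0.0, -1.0]]
contact_force: [0.4, -0.1, 0.2]
opening: 0.0279
```

Run:
```python
from h import *
cradle('w7')
```

```text
12.475 [ 0.4271 -0.111   0.0173] yaw 86.67 F [ 0.37 -0.14  0.2 ]
5541 tool x [0.0138 0.0278 0.0425] tool y [-0.0174 -0.0011  0.0153] z 0.028
```

Emit:
arm_command --targets '[[[0.013,0,0,0,0,0,0.028],[0.026,0,0,0,0,0,0.028],[0.039,0,0,0,0,0,0.028],[0.052,0,0,0,0,0,0.028],[0.065,0,0,0,0,0,0.028],[0.078,0,0,0,0,0,0.028],[0.091,0,0,0,0,0,0.028],[0.104,0,0,0,0,0,0.028],[0.117,0,0,0,0,0,0.028],[0.13,0,0,0,0,0,0.028],[0.143,0,0,0,0,0,0.028],[0.156,0,0,0,0,0,0.028]]]'

```text
t: 14.02
ee_pos: [0.4362, 0.0448, 0.0173]
tcp_rot: [[0.058, 0.998, 0.0], [0.998, -0.058, -0.0], [-0.0, 0.0, -1.0]]
contact_force: [0.8, 0.2, 0.1]
opening: 0.0281
```

Run:
```python
from h import *
cradle('w8')
```

```text
14.025 [0.4362 0.0448 0.0173] yaw 86.67 F [0.82 0.16 0.06]
5542 tool x [0.0138 0.0278 0.0424] tool y [-0.0176 -0.0011  0.0152] z 0.028
```

View pics/w8.png

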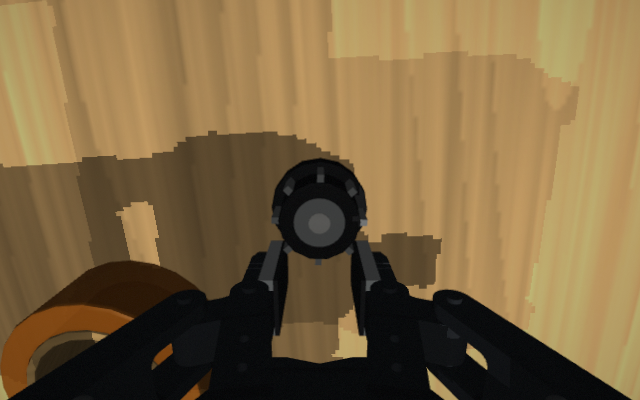

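Plug A is still cradled at (320,210) and the tape roll, lower left around (90,320), is untouched. I'll continue over the lip.

Emit:
arm_command --targets '[[[0.013,0,0,0,0,0,0.028],[0.026,0,0,0,0,0,0.028],[0.039,0,0,0,0,0,0.028],[0.052,0,0,0,0,0,0.028],[0.065,0,0,0,0,0,0.028],[0.078,0,0,0,0,0,0.028],[0.091,0,0,0,0,0,0.028],[0.104,0,-0.001,0,0,0,0.028],[0.117,0,-0.001,0,0,0,0.028],[0.13,0,-0.001,0,0,0,0.028],[0.143,0,-0.001,0,0,0,0.028],[0.156,0,-0.001,0,0,0,0.028]]]'

```text
t: 15.58
ee_pos: [0.4453, 0.2005, 0.0183]
tcp_rot: [[0.058, 0.998, 0.0], [0.998, -0.058, -0.0], [-0.0, 0.0, -1.0]]
contact_force: [0.1, -0.4, 1.4]
opening: 0.0279
```

Run:
```python
from h import *
cradle('w9',0.018)
```

```text
15.575 [0.4453 0.2005 0.0183] yaw 86.67 F [ 0.15 -0.42  1.4 ]
5536 tool x [0.0139 0.0273 0.0412] tool y [-0.0183 -0.0015  0.0151] z 0.0317
```

View pics/w9.png

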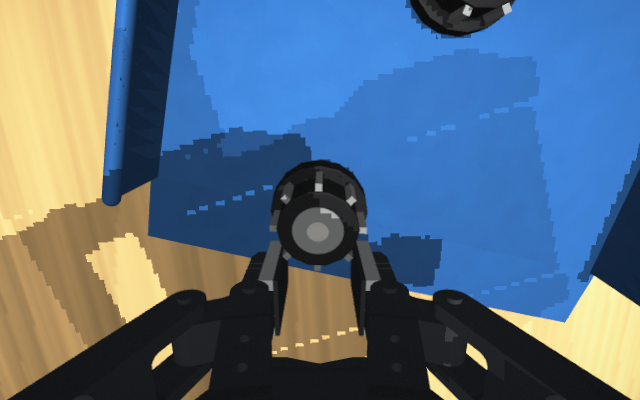

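Emit:
arm_command --targets '[[[0.012,0,0,0,0,0,0.028],[0.024,0,0,0,0,0,0.028],[0.036,0,0,0,0,0,0.028],[0.048,0,0,0,0,0,0.028],[0.06,0,0,0,0,0,0.028],[0.07,0,0,0,0,0,0.028],[0.076,0,0,0,0,0,0.028],[0.078,0,0,0,0,0,0.028],[0.062,0,0,0,0,0,0.028],[0.046,0,-0.002,0,0,0,0.028],[0.043,0,-0.03,0,0,0,0.028],[0.04,0,-0.06,0,0,0,0.028]]]'

```text
t: 17.12
ee_pos: [0.4472, 0.2377, 0.0787]
tcp_rot: [[0.06, 0.998, -0.001], [0.998, -0.06, -0.001], [-0.001, -0.001, -1.0]]
contact_force: [0.0, -0.3, -0.7]
opening: 0.0282
```

Run:
```python
from h import *
from plan import *
s,p,W=wristcloud();save(p,'w10')
print(s['t'],np.round(s['ee_pos'],4),np.round(s['contact_force'],2))
for d in ctrl.tip_of(p,'plug_a'): print(np.round(d['centre'],4),round(d['conf'],2),totray(*d['centre'][:2]).round(3))
# rows to travel to behind the end cap, in small opening
rows([(0.455,0.235,0.10,90,1),(0.50,-0.06,0.11,85,6),(0.56,-0.30,0.11,78,5)],0.006)
```

```text
17.125 [0.4472 0.2377 0.0787] [ 0.01 -0.27 -0.68]
[0.5067 0.3097 0.0013] 0.64 [ 0.045 -0.002]
t 17.225 from [0.4492 0.2386 0.0811] yaw 86.57 12 rows
[[[-0.0032, 0.0061, -0.0189, 0.3, -0.1, -3.4, 0.006],
[-0.0518, 0.0165, -0.0206, 0.3, -0.1, -2.6, 0.006],
[-0.1005, 0.0269, -0.0223, 0.3, -0.1, -1.8, 0.006],
[-0.1491, 0.0374, -0.024, 0.3, -0.1, -0.9, 0.006],
[-0.1977, 0.0478, -0.0257, 0.3, -0.1, -0.1, 0.006],
[-0.2463, 0.0582, -0.0274, 0.3, -0.1, 0.7, 0.006],
[-0.295, 0.0687, -0.0291, 0.3, -0.1, 1.6, 0.006],
[-0.3422, 0.0835, -0.0291, 0.3, -0.1, 3.0, 0.006],
[-0.3894, 0.0984, -0.0291, 0.3, -0.1, 4.4, 0.006],
[-0.4366, 0.1132, -0.0291, 0.3, -0.1, 5.8, 0.006],
[-0.4838, 0.1281, -0.0291, 0.3, -0.1, 7.2, 0.006],
[-0.531, 0.1429, -0.0292, 0.3, -0.1, 8.6, 0.006]]]
```

View pics/w10.png

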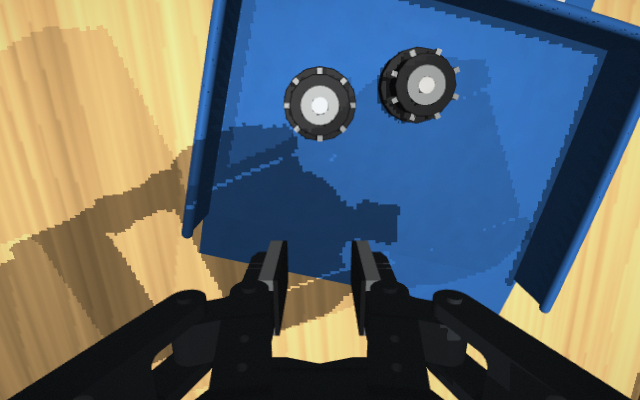

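Both plugs stand on the tray floor, A at (320,105) and B at (425,85) in the wrist picture. I'll close the fingers to about 8 mm and go over to the end cap.

Emit:
arm_command --targets '[[[-0.003,0.002,-0.02,0,0,0,0.008],[-0.052,0.016,-0.025,0,0,0.7,0.008],[-0.1,0.027,-0.027,0,0,1.4,0.008],[-0.149,0.037,-0.028,0,0,2.1,0.008],[-0.198,0.048,-0.029,0,0,2.8,0.008],[-0.246,0.058,-0.029,0,0,3.5,0.008],[-0.295,0.069,-0.029,0,0,4.2,0.008],[-0.345,0.084,-0.029,0,0,5,0.008],[-0.395,0.1,-0.029,0,0,5.8,0.008],[-0.445,0.116,-0.029,0,0,6.6,0.008],[-0.495,0.131,-0.029,0,0,7.6,0.008],[-0.545,0.146,-0.029,0,0,8.6,0.008]]]'

```text
t: 18.73
ee_pos: [0.5605, -0.3152, 0.1063]
tcp_rot: [[0.208, 0.978, -0.001], [0.978, -0.208, 0.001], [0.001, -0.001, -1.0]]
contact_force: [0.4, -0.3, -0.2]
opening: 0.0084
```

Run:
```python
from h import *
from plan import *
s,p,W=wristcloud();save(p,'w11')
print(s['t'],np.round(s['ee_pos'],4),s['opening'])
rows([(0.568,-0.380,0.09,78,3),(0.568,-0.380,0.09,78,1)],0.008)
```

```text
18.725 [ 0.5605 -0.3152  0.1063] 0.008447848663083504
t 18.775 from [ 0.5613 -0.322   0.1064] yaw 77.73 4 rows
[[[-0.0184, 0.0063, 0.0055, 0.1, 0.2, -0.1, 0.008],
[-0.0368, 0.0126, 0.0111, 0.1, 0.2, -0.2, 0.008],
[-0.0552, 0.0189, 0.0166, 0.1, 0.2, -0.3, 0.008],
[-0.0552, 0.0189, 0.0166, 0.1, 0.2, -0.3, 0.008]]]
```

Emit:
arm_command --targets '[[[-0.02,0.006,0.006,0,0,0,0.008],[-0.042,0.013,0.012,0,0,0,0.008],[-0.058,0.018,0.017,0,0,0,0.008],[-0.064,0.02,0.02,0,0,0,0.008],[-0.064,0.02,0.02,0,0,0,0.008]]]'

```text
t: 19.4
ee_pos: [0.5677, -0.3794, 0.0868]
tcp_rot: [[0.207, 0.978, -0.001], [0.978, -0.207, 0.001], [0.001, -0.001, -1.0]]
contact_force: [-0.9, -0.6, -0.5]
opening: 0.008
```

Run:
```python
from h import *
from plan import *
s,p,W=wristcloud();save(p,'w12')
R=np.array(s['tcp_rot'])
print(s['t'],np.round(s['ee_pos'],4),'yaw',np.degrees(np.arctan2(R[1,0],R[0,0])))
L=(W-np.array(s['ee_pos']))@R
C=L
# fingertips
m=(p['z_map']>0)&(p['z_map']<0.16)&(abs(L[...,1])<0.02)&(L[...,2]<0.03)
print('tip z',np.sort(L[m][:,2])[-20:].round(4)[::4], 'x',np.percentile(L[m&(L[...,2]>0)][:,0],[1,99]).round(4),'y',np.percentile(L[m&(L[...,2]>0)][:,1],[1,99]).round(4))
m=(p['z_map']>0)&(W[...,2]>0.010)&(W[...,2]<0.045)&(L[...,0]>0.015)
n,l,st,ce=cv2.connectedComponentsWithStats(m.astype(np.uint8))
for i in range(1,n):
    if st[i,4]<300: continue
    q=l==i;rr=cv2.minAreaRect(np.stack([W[q][:,0],W[q][:,1]],-1).astype(np.float32))
    print(st[i,4],ce[i].round(),'ctr',np.round(rr[0],4),'size',np.round(rr[1],4),'ang',round(rr[2],1),'z',np.percentile(W[q][:,2],[2,50,98]).round(4))
    q2=q&(W[...,2]>np.percentile(W[q][:,2],98)-0.004);rr=cv2.minAreaRect(np.stack([W[q2][:,0],W[q2][:,1]],-1).astype(np.float32))
    print('  top','ctr',np.round(rr[0],4),'size',np.round(rr[1],4),'ang',round(rr[2],1))
for d in ctrl.tip_of(p,'end_cap'): print(np.round(d['centre'],4),round(d['conf'],2))
```

```text
19.4 [ 0.5677 -0.3794  0.0868] yaw 78.06581951596944
tip z [0.0059 0.0059 0.0063 0.0065 0.0069] x [-0.0059  0.0118] y [-0.0174  0.0146]
5418 [323.  80.] ctr [ 0.5846 -0.3039] size [0.0477 0.0335] ang 79.5 z [0.0159 0.0184 0.02  ]
  top ctr [ 0.5846 -0.3039] size [0.0473 0.0332] ang 79.4
[ 0.5879 -0.3058 -0.0041] 0.93
```

View pics/w12.png

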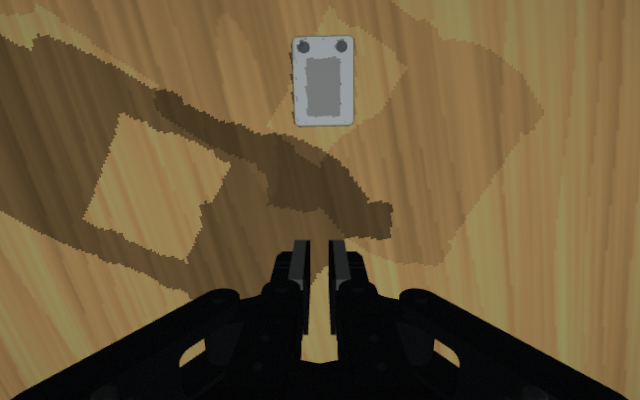

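View pics/w11.png

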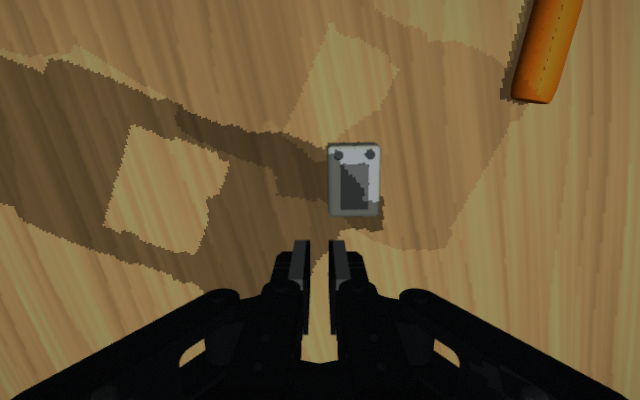

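The end cap is at (323,80), almost aligned with the tool, at world (0.585,-0.304) with yaw 79.5°. I'll descend behind it, turn 1.4°, and start the push.

Emit:
arm_command --targets '[[[0,0.001,0.02,0,0,-0.5,0.008],[0,0.003,0.04,0,0,-1,0.008],[0,0.004,0.06,0,0,-1.4,0.008],[0,0.004,0.069,0,0,-1.4,0.008],[0.01,0.0038,0.069,0,0,-1.4,0.008],[0.02,0.0035,0.069,0,0,-1.4,0.008],[0.03,0.0033,0.069,0,0,-1.4,0.008],[0.038,0.003,0.069,0,0,-1.4,0.008],[0.046,0.0028,0.069,0,0,-1.4,0.008],[0.054,0.0027,0.069,0,0,-1.4,0.008],[0.062,0.0025,0.069,0,0,-1.4,0.008],[0.07,0.0022,0.069,0,0,-1.4,0.008]]]'

```text
t: 21.0
ee_pos: [0.5847, -0.3112, 0.0183]
tcp_rot: [[0.183, 0.983, 0.0], [0.983, -0.183, -0.0], [-0.0, 0.0, -1.0]]
contact_force: [0.5, -0.0, 0.9]
opening: 0.0077
```

```bash
cat >> h.py <<'E'
def cap(name,zmin=0.012):
    s,p,W=wristcloud();save(p,name)
    R=np.array(s['tcp_rot'])
    print(s['t'],np.round(s['ee_pos'],4),'yaw',np.degrees(np.arctan2(R[1,0],R[0,0])).round(2),'F',np.round(s['contact_force'],2))
    L=(W-np.array(s['ee_pos']))@R
    m=(p['z_map']>0)&(W[...,2]>zmin)&(W[...,2]<0.045)&(L[...,0]>0.0125)&(L[...,0]<0.085)&(abs(L[...,1])<0.045)
    n,l,st,ce=cv2.connectedComponentsWithStats(m.astype(np.uint8))
    i=1+np.argmax(st[1:,4]);q=l==i
    rr=cv2.minAreaRect(L[q][:,:2].astype(np.float32))
    print('cap in tool: ctr',np.round(rr[0],4),'size',np.round(rr[1],4),'ang',round(rr[2],1),'world',np.round(np.array(s['ee_pos'])+R@np.array([rr[0][0],rr[0][1]+0.0011,0]),4)[:2])
    return s,p,W
E
python3 - <<'E'
from h import *
cap('w13')
E
```

```text
21.0 [ 0.5847 -0.3112  0.0183] yaw 79.47 F [ 0.47 -0.01  0.94]
cap in tool: ctr [ 0.036  -0.0018] size [0.047  0.0338] ang 0.2 world [ 0.5906 -0.2757]
```

View pics/w13.png

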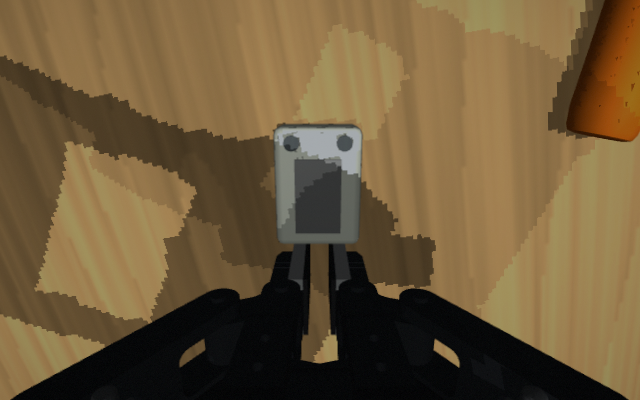

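The cap sits flush and centred on both fingertips at (318,185). Now I'll compute the curved path between the tape measure and the jar.

```bash
cat > path.py <<'E'
from plan import *
R_=0.35;ps0,ps1=79.5,107.0
c0=np.array([0.5906,-0.2757])
def u(a): a=np.radians(a);return np.array([np.cos(a),np.sin(a)])
L1=(-0.205-c0[1])/u(ps0)[1]
A=c0+L1*u(ps0);LA=R_*np.radians(ps1-ps0)
def at(s):
    if s<L1: return c0+s*u(ps0),ps0
    if s<L1+LA:
        a=ps0+np.degrees((s-L1)/R_)
        r0,r=np.radians(ps0),np.radians(a)
        return A+R_*np.array([np.sin(r)-np.sin(r0),np.cos(r0)-np.cos(r)]),a
    r0,r=np.radians(ps0),np.radians(ps1)
    B=A+R_*np.array([np.sin(r)-np.sin(r0),np.cos(r0)-np.cos(r)])
    return B+(s-L1-LA)*u(ps1),ps1
def wps(s0,s1,ds,z):
    o=[];n=int(round((s1-s0)/ds))
    for k in range(1,n+1):
        c,a=at(s0+k*ds);t=c-0.036*u(a);o.append((t[0],t[1],z,a,1))
    return o
E
python3 - <<'E'
from path import *
print('L1',L1,'LA',LA)
for s in np.arange(0,0.6,0.05): c,a=at(s);print(round(s,2),c.round(4),round(a,1))
rows(wps(0,0.132,0.011,0.018),0.008)
E
```

```text
L1 0.07190403979285648 LA 0.1679879405044542
0.0 [ 0.5906 -0.2757] 79.5
0.05 [ 0.5997 -0.2265] 79.5
0.1 [ 0.6077 -0.1772] 84.1
0.15 [ 0.6093 -0.1273] 92.3
0.2 [ 0.6037 -0.0776] 100.5
0.25 [ 0.5913 -0.0292] 107.0
0.3 [0.5767 0.0186] 107.0
0.35 [0.5621 0.0664] 107.0
0.4 [0.5475 0.1142] 107.0
0.45 [0.5328 0.162 ] 107.0
0.5 [0.5182 0.2099] 107.0
0.55 [0.5036 0.2577] 107.0
t 21.05 from [ 0.5848 -0.3101  0.0182] yaw 79.5 12 rows
[[[0.0099, -0.0006, 0.0002, 0.0, 0.0, 0.0, 0.008],
[0.0209, -0.0006, 0.0003, 0.0, 0.0, 0.0, 0.008],
[0.0319, -0.0006, 0.0003, 0.0, 0.0, 0.0, 0.008],
[0.0429, -0.0006, 0.0003, 0.0, 0.0, 0.0, 0.008],
[0.0539, -0.0006, 0.0003, 0.0, 0.0, 0.0, 0.008],
[0.0649, -0.0006, 0.0003, 0.0, 0.0, 0.0, 0.008],
[0.0759, -0.0001, 0.0003, 0.0, 0.0, -0.8, 0.008],
[0.0869, 0.0007, 0.0003, 0.0, 0.0, -2.6, 0.008],
[0.098, 0.0012, 0.0003, 0.0, 0.0, -4.4, 0.008],
[0.109, 0.0013, 0.0003, 0.0, 0.0, -6.2, 0.008],
[0.1201, 0.001, 0.0003, 0.0, 0.0, -8.0, 0.008],
[0.1311, 0.0004, 0.0003, 0.0, 0.0, -9.8, 0.008]]]
```

Emit:
arm_command --targets '[[[0.01,0,0,0,0,0,0.008],[0.021,0,0,0,0,0,0.008],[0.032,0,0,0,0,0,0.008],[0.043,0,0,0,0,0,0.008],[0.054,0,0,0,0,0,0.008],[0.065,0,0,0,0,0,0.008],[0.076,0.0005,0,0,0,-0.8,0.008],[0.087,0.0012,0,0,0,-2.6,0.008],[0.098,0.0017,0,0,0,-4.4,0.008],[0.109,0.0018,0,0,0,-6.2,0.008],[0.12,0.0016,0,0,0,-8,0.008],[0.131,0.001,0,0,0,-9.8,0.008]]]'

```text
t: 22.55
ee_pos: [0.6096, -0.1824, 0.0183]
tcp_rot: [[0.011, 1.0, 0.0], [1.0, -0.011, -0.0], [-0.0, 0.0, -1.0]]
contact_force: [-0.9, -0.7, -0.3]
opening: 0.0082
```

Run:
```python
from h import *
s,p,W=cap('w14')
import path
path.rows(path.wps(0.132,0.264,0.011,0.018),0.008)
```

```text
22.55 [ 0.6096 -0.1824  0.0183] yaw 89.39 F [-0.92 -0.73 -0.26]
cap in tool: ctr [ 0.0361 -0.0017] size [0.0338 0.0472] ang 90.0 world [ 0.6094 -0.1463]
t 22.6 from [ 0.6097 -0.1809  0.0183] yaw 89.5 12 rows
[[[0.0107, 0.0005, 0.0003, 0.0, 0.0, -1.6, 0.008],
[0.0217, 0.0011, 0.0003, 0.0, 0.0, -3.4, 0.008],
[0.0328, 0.0014, 0.0003, 0.0, 0.0, -5.2, 0.008],
[0.0438, 0.0013, 0.0003, 0.0, 0.0, -7.0, 0.008],
[0.0549, 0.0009, 0.0003, 0.0, 0.0, -8.8, 0.008],
[0.0659, 0.0002, 0.0003, 0.0, 0.0, -10.6, 0.008],
[0.0769, -0.0009, 0.0003, 0.0, 0.0, -12.4, 0.008],
[0.0879, -0.0023, 0.0003, 0.0, 0.0, -14.2, 0.008],
[0.0988, -0.0041, 0.0003, 0.0, 0.0, -16.0, 0.008],
[0.1096, -0.0064, 0.0003, 0.0, 0.0, -17.5, 0.008],
[0.1201, -0.0097, 0.0003, 0.0, 0.0, -17.5, 0.008],
[0.1306, -0.013, 0.0003, 0.0, 0.0, -17.5, 0.008]]]
```

View pics/w14.png

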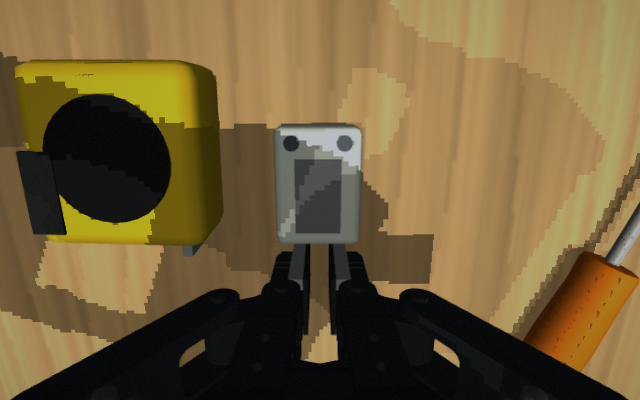

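The cap is still flush at (318,185). The tape measure on the left ends at about column 222 and clears it by roughly 20 mm. I'll continue the arc.

Emit:
arm_command --targets '[[[0.0105,0.0005,0,0,0,-1.6,0.008],[0.0215,0.0011,0,0,0,-3.4,0.008],[0.0325,0.0014,0,0,0,-5.2,0.008],[0.0435,0.0013,0,0,0,-7,0.008],[0.055,0.001,0,0,0,-8.8,0.008],[0.066,0.0002,0,0,0,-10.6,0.008],[0.077,-0.001,0,0,0,-12.4,0.008],[0.088,-0.0023,0,0,0,-14.2,0.008],[0.099,-0.004,0,0,0,-16,0.008],[0.1095,-0.0065,0,0,0,-17.5,0.008],[0.12,-0.0098,0,0,0,-17.5,0.008],[0.1305,-0.013,0,0,0,-17.5,0.008]]]'

```text
t: 24.1
ee_pos: [0.5979, -0.0517, 0.0183]
tcp_rot: [[-0.288, 0.958, -0.0], [0.958, 0.288, -0.0], [-0.0, -0.0, -1.0]]
contact_force: [-0.3, -0.3, -0.8]
opening: 0.0083
```

Run:
```python
from h import *
s,p,W=cap('w15')
import path
path.rows(path.wps(0.264,0.396,0.011,0.018),0.008)
```

```text
24.1 [ 0.5979 -0.0517  0.0183] yaw 106.75 F [-0.29 -0.27 -0.8 ]
cap in tool: ctr [ 0.0363 -0.0015] size [0.0338 0.0475] ang 89.9 world [ 0.5871 -0.0171]
t 24.15 from [ 0.5974 -0.0504  0.0182] yaw 106.8 12 rows
[[[0.0111, 0.0004, 0.0002, 0.0, 0.0, -0.2, 0.008],
[0.022, 0.0003, 0.0002, 0.0, 0.0, -0.2, 0.008],
[0.033, 0.0003, 0.0002, 0.0, 0.0, -0.2, 0.008],
[0.044, 0.0003, 0.0002, 0.0, 0.0, -0.2, 0.008],
[0.055, 0.0002, 0.0002, 0.0, 0.0, -0.2, 0.008],
[0.066, 0.0002, 0.0002, 0.0, 0.0, -0.2, 0.008],
[0.077, 0.0002, 0.0003, 0.0, 0.0, -0.2, 0.008],
[0.088, 0.0001, 0.0003, 0.0, 0.0, -0.2, 0.008],
[0.099, 0.0001, 0.0003, 0.0, 0.0, -0.2, 0.008],
[0.11, 0.0, 0.0003, 0.0, 0.0, -0.2, 0.008],
[0.121, -0.0, 0.0003, 0.0, 0.0, -0.2, 0.008],
[0.132, -0.0, 0.0003, 0.0, 0.0, -0.2, 0.008]]]
```

View pics/w15.png

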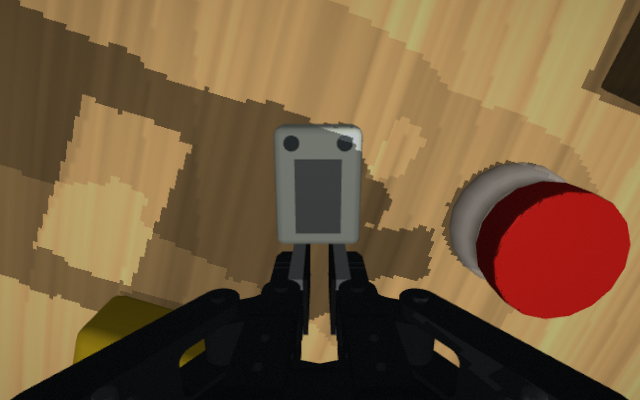

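The cap is flush at (318,185), the jar at (550,240) stays clear on the right, and the tape measure is behind. Next is the straight run to the lip.

Emit:
arm_command --targets '[[[0.012,0,0,0,0,0,0.008],[0.024,0,0,0,0,0,0.008],[0.036,0,0,0,0,0,0.008],[0.048,0,0,0,0,0,0.008],[0.06,0,0,0,0,0,0.008],[0.072,0,0,0,0,0,0.008],[0.084,0,0,0,0,0,0.008],[0.096,0,0,0,0,0,0.008],[0.108,0,0,0,0,0,0.008],[0.12,0,0,0,0,0,0.008],[0.132,0,0,0,0,0,0.008],[0.144,0,0,0,0,0,0.008]]]'

```text
t: 25.65
ee_pos: [0.5564, 0.0862, 0.0183]
tcp_rot: [[-0.288, 0.957, 0.0], [0.957, 0.288, -0.0], [-0.0, 0.0, -1.0]]
contact_force: [0.5, 0.2, 0.2]
opening: 0.0078
```

Run:
```python
from h import *
s,p,W=cap('w16')
```

```text
25.65 [0.5564 0.0862 0.0183] yaw 106.77 F [0.53 0.21 0.19]
cap in tool: ctr [ 0.0363 -0.0014] size [0.0338 0.0475] ang 89.8 world [0.5456 0.1208]
```

View pics/w16.png

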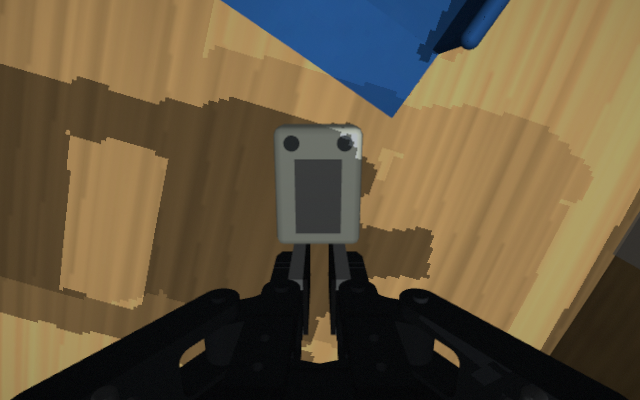

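The cap is in front of the lip, its right edge at column 360, and the wall's front end at about (440,50) clears it by roughly 25 mm. I'll push on over the lip.

Emit:
arm_command --targets '[[[0.012,0,0,0,0,0,0.008],[0.024,0,0,0,0,0,0.008],[0.036,0,0,0,0,0,0.008],[0.048,0,0,0,0,0,0.008],[0.06,0,0,0,0,0,0.008],[0.072,0,0,0,0,0,0.008],[0.083,0,-0.001,0,0,0,0.008],[0.094,0,-0.001,0,0,0,0.008],[0.104,0,-0.001,0,0,0,0.008],[0.112,0,-0.001,0,0,0,0.008],[0.118,0,-0.001,0,0,0,0.008],[0.12,0,-0.001,0,0,0,0.008]]]'

```text
t: 27.2
ee_pos: [0.5219, 0.2007, 0.0193]
tcp_rot: [[-0.289, 0.957, 0.0], [0.957, 0.289, -0.0], [-0.0, -0.0, -1.0]]
contact_force: [-0.3, -0.8, 0.5]
opening: 0.0079
```

Run:
```python
from h import *
from plan import *
s,p,W=cap('w17',0.016)
R=np.array(s['tcp_rot']);c=np.array(s['ee_pos'])+R@np.array([0.036,0,0]);print(totray(c[0],c[1]).round(4))
```

```text
27.2 [0.5219 0.2007 0.0193] yaw 106.79 F [-0.27 -0.82  0.48]
cap in tool: ctr [ 0.0363 -0.0013] size [0.0475 0.0338] ang 0.0 world [0.5113 0.2354]
[-0.0254 -0.0283]
```

View pics/w17.png

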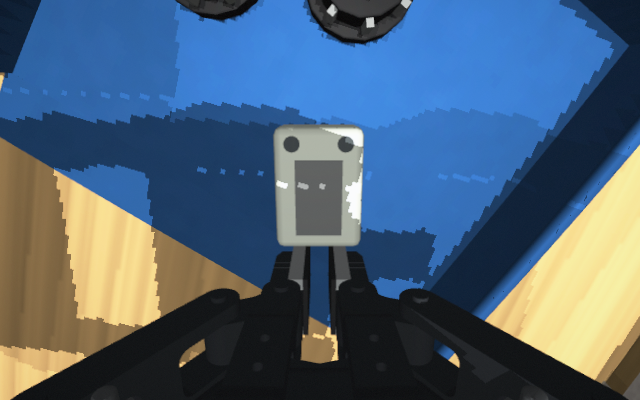

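The cap centre is at tray (-0.025,-0.028), already past the lip, with plug B ahead at (360,15) and not touched. I'll push it 14 mm further for margin, then back off and rise.

Emit:
arm_command --targets '[[[0.006,0,0,0,0,0,0.008],[0.011,0,0,0,0,0,0.008],[0.014,0,0,0,0,0,0.008],[0.014,0,0,0,0,0,0.008],[0,0,0,0,0,0,0.008],[-0.015,0,0,0,0,0,0.008],[-0.028,0,-0.005,0,0,0,0.008],[-0.035,0,-0.03,0,0,0,0.008],[-0.05,0,-0.06,0,0,0,0.008],[-0.08,0.02,-0.09,0,0,0,0.008],[-0.13,0.02,-0.12,0,0,0,0.008],[-0.18,0.02,-0.13,0,0,0,0.008]]]'

```text
t: 28.75
ee_pos: [0.5945, 0.0316, 0.152]
tcp_rot: [[-0.288, 0.957, 0.004], [0.957, 0.288, -0.0], [-0.002, 0.004, -1.0]]
contact_force: [-0.7, -0.5, -0.5]
opening: 0.0078
```

Run:
```python
from h import *
from plan import *
s=ctrl.sense();print(s['t'],np.round(s['ee_pos'],4),np.round(s['contact_force'],2))
p=ctrl.read_camera('top');save(p,'top2')
for n in ['plug_a','end_cap']:
    for d in ctrl.tip_of(p,n): print(n,np.round(d['centre'],4),round(d['conf'],2),'tray',totray(*d['centre'][:2]).round(3))
for n in ['tape_roll','screw_jar','tape_measure','screwdriver','motor_box']:
    print(n,[(np.round(d['centre'],3).tolist(),round(d['conf'],2)) for d in ctrl.tip_of(p,n)])
q=ctrl.read_camera('side');save(q,'side2')
for n in ['plug_a','end_cap']:
    for d in ctrl.tip_of(q,n): print(n,np.round(d['centre'],4),round(d['conf'],2),'tray',totray(*d['centre'][:2]).round(3))
```

```text
28.75 [0.5945 0.0316 0.152 ] [-0.71 -0.51 -0.51]
plug_a [0.4541 0.3082 0.0045] 0.76 tray [0.028 0.048]
plug_a [0.5042 0.3076 0.0012] 0.58 tray [ 0.042 -0.001]
end_cap [0.5046 0.2478 0.0024] 0.64 tray [-0.015 -0.018]
tape_roll [([0.34, 0.007, -0.001], 0.76)]
screw_jar [([0.678, -0.015, 0.001], 0.59)]
tape_measure [([0.537, -0.134, 0.005], 0.6)]
screwdriver [([0.743, -0.182, 0.004], 0.63)]
motor_box [([0.758, 0.148, 0.001], 0.93), ([0.501, 0.305, -0.001], 0.21)]
plug_a [0.4525 0.3017 0.0034] 0.93 tray [0.022 0.047]
plug_a [0.5037 0.3127 0.003 ] 0.78 tray [0.047 0.001]
plug_a [ 0.3478  0.0067 -0.0015] 0.34 tray [-0.291  0.064]
end_cap [0.5082 0.2443 0.0036] 0.71 tray [-0.018 -0.023]
```

View pics/top2.png

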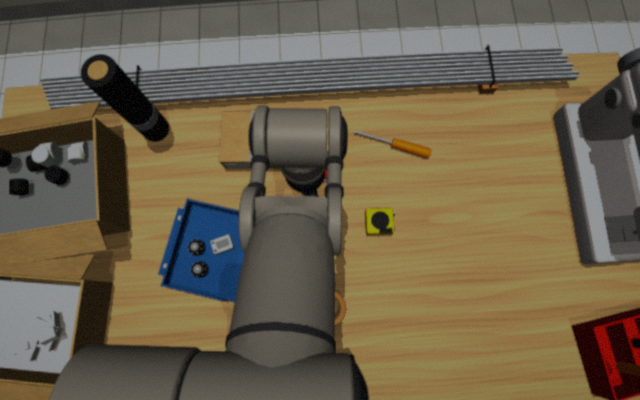

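View pics/side2.png

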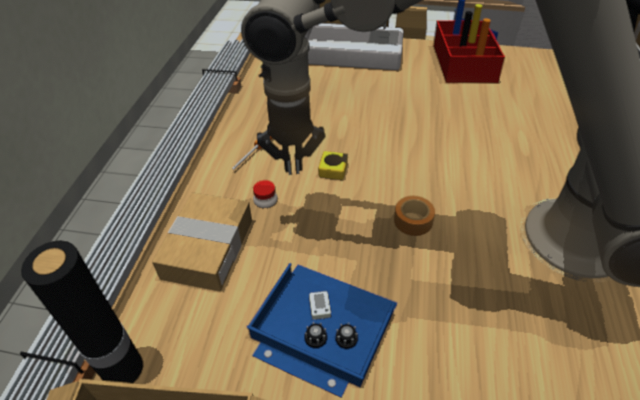

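All three fittings are inside the tray: the cap at (320,303) and the plugs at (316,335) and (347,335) in the side view. The gripper is clear in the air, and the other things stand where they were. Handing in.

Run:
```python
from h import *
s=ctrl.sense();print(s['t'],np.round(s['ee_pos'],4),np.round(s['qd'],3),np.round(s['contact_force'],2))
print(ctrl.job_done())
```

```text
29.3 [0.5928 0.0347 0.1491] [-0.166 -0.005 -0.164 -0.094  0.074 -0.034] [-0.57  0.12 -0.37]
the job is handed in; nothing more can be done
None
```

I swept both plugs and the end cap into the blue tray with the fingertips and handed the job in at 29.3 s of the 67 s allowed. The hand-in gives no verdict, so what follows rests on my own last checks.

**How it went:** The plugs were each pushed in a straight line, resting in the gap between slightly opened fingers. The end cap was pushed along a curve between the tape measure and the screw jar. Nothing was pinched or lifted. Wrist force readings between moves stayed below about 2 N.

**Final positions in the tray frame** (allowed: x from -52 to 87 mm, y within ±102 mm). The two cameras agree to about 7 mm:

| Fitting | Top camera (x, y mm) | Side camera (x, y mm) |
|---|---|---|
| First plug | 28, 48 | 22, 47 |
| Second plug | 42, -1 | 47, 1 |
| End cap | -15, -18 | -18, -23 |

**Other things on the bench:** The tape roll, screw jar, tape measure, screwdriver and motor box were found within about 5 mm of where they started, which is within the measuring error. The gripper was clear in the air at 149 mm.

**Disagreements:** The network gave two low-confidence false hits, a "plug" at the tape roll (0.34) and a "motor box" in the tray (0.21). I dismissed both against the pictures.

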